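Feel for the concealed catch and press the reset behind the hatch

TASK

On the edge bander's control box, feel along the row of four look-alike flush grey pads, pressing with the fingertips, until you find the one that gives: it is the concealed catch, and pressed right down it lets the orange hatch spring open. Then press the green reset button inside fully down and let go, leaving the hatch standing open. Only push with the fingertips: grasp nothing, and leave the can, the bottle, the roll and the small roller where they are.

Things in the scene. Friction and masses are not known exactly. Their poses are not given: they have to be found in the camera images.
- housing: Fixed control box with white sides and a flat blue top panel, 300 (x) x 340 (y) x 100 mm high; it stands on the work surface anywhere in front of the robot, turned up to 15 degrees. Origin: centre of its underside; z up, x points from the pad side (near the robot) to the hatch side. Top panel face at z = 100 mm.
- spot1 (a point): Centre of the upper face of pad 1 of 4 (pad 1 is at the box's +y end, pad 4 at its -y end; 62 mm apart along the box's y, 85 mm towards the robot from the box's centre). Each grey pad is 43 x 43 mm in a 46 x 46 mm window of the blue panel, its face 2 mm below the panel's. Three pads, different ones each time, are rigid blanks; the fourth is the sprung catch and looks the same. This point does not move when the pad is pressed. Axes as the box's.
- spot2 (a point): Centre of the upper face of pad 2 of 4 (pad 1 is at the box's +y end, pad 4 at its -y end; 62 mm apart along the box's y, 85 mm towards the robot from the box's centre). Each grey pad is 43 x 43 mm in a 46 x 46 mm window of the blue panel, its face 2 mm below the panel's. Three pads, different ones each time, are rigid blanks; the fourth is the sprung catch and looks the same. This point does not move when the pad is pressed. Axes as the box's.
- spot3 (a point): Centre of the upper face of pad 3 of 4 (pad 1 is at the box's +y end, pad 4 at its -y end; 62 mm apart along the box's y, 85 mm towards the robot from the box's centre). Each grey pad is 43 x 43 mm in a 46 x 46 mm window of the blue panel, its face 2 mm below the panel's. Three pads, different ones each time, are rigid blanks; the fourth is the sprung catch and looks the same. This point does not move when the pad is pressed. Axes as the box's.
- spot4 (a point): Centre of the upper face of pad 4 of 4 (pad 1 is at the box's +y end, pad 4 at its -y end; 62 mm apart along the box's y, 85 mm towards the robot from the box's centre). Each grey pad is 43 x 43 mm in a 46 x 46 mm window of the blue panel, its face 2 mm below the panel's. Three pads, different ones each time, are rigid blanks; the fourth is the sprung catch and looks the same. This point does not move when the pad is pressed. Axes as the box's.
- catch (a joint): How far the catch pad is pressed down, 0 (up) to 0.006 m (fully down). Sprung: starts to give at about 2 N, needs about 5 N to go fully down, and lets the hatch go at about 0.004 m. It comes up again when released.
- hatch (a joint): Opening angle of the orange hatch: 0 shut and flush with the panel, 2.2 rad fully open (leaning back, away from the pads). 114 (x) x 119 (y) x 5 mm, hinged along its edge farthest from the pads, latched shut; once the catch releases it, its spring swings it fully open in about 2 to 3 s and holds it there. It cannot be opened without the catch.
- hatch_edge (a point): Middle of the hatch's free edge, on its upper face; when shut it lies 57 mm from the pads' centre line towards the hinge. It moves with the hatch.
- reset_top (a point): Centre of the top of the green reset button, a disc 36 mm across, in the well (115 x 120 mm) under the hatch. Its top is 17 mm below the panel face; covered until the hatch opens.
- reset (a joint): How far the reset button is pressed, 0 (up) to 0.006 m (fully down); sprung, about 5 N to go fully down, comes up again.
- can: Loose blue and black spray can, 56 mm across, 160 mm high, beside the box on its +y side. Origin: centre of its underside.
- bottle: Loose white bottle, 70 mm across, 150 mm high, beside the box on its -y side. Origin: centre of its underside.
- roll: Loose roll of white edging, a ring 90 mm across, 24 mm high, lying flat beside the box on its -y side. Origin: centre of its underside.
- roller: Loose steel guide roller, a ring 32 mm across, 14 mm high, lying on the panel near its corner beside the hatch (far from the pads, +y side). Origin: centre of its underside.

How it is judged:
By the outcome, as a careful person would: the job done as asked, in the order asked, and still so for the second after the job is handed in, with the robot touching nothing.
It also fails if it takes over 58 s, if anything falls off the work surface, if the arm or the gripper's body presses on something with over 40 N, if the wrist force passes 120 N, or if a joint passes its speed limit or range.

ROBOT

A 7-joint arm with a two-finger parallel gripper is mounted at the origin on the work surface. World frame = base frame: x ahead of the robot, y to its left, z up, the work surface at z = 0. Lengths are in m, angles in rad, forces in N, time in s.
With the tool pointing down it reaches from about 0.4 to 0.75 m from the base axis. Payload 19.5 kg.
Tool frame: the origin (TCP) lies midway between the tips of the shut fingers; the grasp point (between the pads) lies 19 mm behind it (arm.hold_point_z is the distance from the TCP to the grasp point, in m); z points along the fingers, y is the direction in which the jaws open and shut (so a half turn about z gives the same grasp; the last joint's range is limited). The gripper opens to 85 mm and grips with 20 to 120 N. Pads are 22 mm wide; open, the fingers measure 114 mm over their backs; the gripper's body (76 mm by 85 mm) begins 54 mm behind the grasp point. The pads swing forward as they close: fully open they stand 13 mm farther back than shut.
Start: joints at [-1.155, 0.707, -0.028, 1.485, 0.022, 0.951, -0.075], TCP at [0.254, 0.516, 0.231] pointing down, gripper open.
Joint ranges: [-2.71, 2.71], [-0.32, 2.16], [-1.57, 1.52], [0, 2.45], [-1.46, 4.6], [0, 2.02], [-2.83, 2.83]. Speed limits (rad/s): [1.89, 1.89, 2.57, 2.57, 3.01, 3.01, 3.01].

INTERFACE

Orientations are given as a unit quaternion [x, y, z, w].
In Python, from workcell import arm gives the robot as it stands. The module is installed in compiled form; this text tells all that it offers.
- The arm moves only by the tool move_arm, never from a script. Its argument "increments" is a list of rows, each a list of 7 numbers: the turn, a rotation vector about the world's x, y, z in rad, then the shift along the world's x, y, z in m, then the opening in per cent of the stroke, from 0 (shut) to 100 (fully open). A call has 1 to 5 rows; each row is the pose to reach, as a shift and turn from the pose commanded when the call began; what a row does not reach only later rows make up. A row lasts 1/10 s, in which the tool goes at most 50 mm and 8.59 degrees, less where a joint would pass 70% of its speed; a pose out of reach is approached as far as the arm can. A call with a gripper value outside its range is refused whole. The fingers move at their own pace and stop on an object; the grip force is fixed at half the most. Time passes only in rows, so rows that repeat a pose let the fingers close. It gives the time, the measured TCP pose, the force and the opening at its end, in the units of the state.
- arm.sense(): the state, without advancing time (a new reading comes with each control period).
- arm.get_image(name): name is "scene" or "top" or "wrist"; returns a dict with "pixels" (480x640x3 uint8, red, green, blue), "fx", "fy", "cx", "cy" (pixels), "dist_coeffs" ([k1, k2, p1, p2, k3] as OpenCV has them; the pictures are not rectified), "extrinsics" (4x4, takes a point from world to camera coordinates); the wrist camera has in their place "tool_from_camera" (4x4, takes a point from camera to tool coordinates, whose origin is the TCP and whose axes are the flange's). Camera axes: x right, y up, looking along -z (the intrinsics and any distortion apply to the point x, -y, -z); pixel columns grow to the right and rows downward; lengths in m; the calibration is good to about 2 mm. A picture is of the moment at which its call begins: read the wrist's pose just before it. There is no depth.
- arm.finish_job(): hands the job in, once; it reports no verdict.
The state is a dict: "t": time; "joints": joint angles; "joint_velocities": joint speeds; "joint_efforts": joint torques, N m; "tcp_pos": TCP position; "tool_rot": TCP orientation; "wrist_force": force on the tool from outside, world axes, zero at the start; "wrist_torque": the same for the moment, N m; "finger_gap": opening from 0.0 (shut) to 1.0 (fully open).
Only numpy, scipy, OpenCV 4.12 (cv2) and the standard library are available. Lean on these libraries where they do the work, as an engineer would, in place of code of your own. Each camera call takes 0.05 s, during which the arm holds its last target. There are 200 camera calls.

## Working session

There is one attempt and no reset: what is moved stays moved. The work goes in short steps, Python scripts to look and compute and a tool call to move; the robot and the scene stay as the last step left them, time stands still between calls to the robot, and variables do not carry over. Pictures are saved under pics/ and viewed, about 8 in all and at most 12, crops included, and the job is handed in when it is done.

Besides the shell and the picture viewer there is one more tool, called after "Call:" as a command line: name --pt "numbers of a row" for each row, then --argument value for the rest. move_arm: Moves the arm, as the interface text tells. Its arguments: {"type":"object","properties":{"increments":{"type":"array"}},"required":["increments"]}

```bash
mkdir -p pics
cat > h.py <<'E'
import numpy as np, cv2, pickle
from workcell import arm
from scipy.spatial.transform import Rotation as R
def cam(im, s=None):
    if 'extrinsics' in im: return np.linalg.inv(np.array(im['extrinsics']))
    T=np.eye(4); T[:3,:3]=R.from_quat(s['tool_rot']).as_matrix(); T[:3,3]=s['tcp_pos']
    return T@np.array(im['tool_from_camera'])
def ray(im,uv,s=None):
    K=np.array([[im['fx'],0,im['cx']],[0,im['fy'],im['cy']],[0,0,1.]])
    p=cv2.undistortPoints(np.array(uv,float).reshape(-1,1,2),K,np.array(im['dist_coeffs'])).reshape(-1,2)
    d=np.c_[p[:,0],-p[:,1],-np.ones(len(p))]
    C=cam(im,s); return C[:3,3], d@C[:3,:3].T
def onplane(im,uv,z,s=None):
    o,d=ray(im,uv,s); return o+d*((z-o[2])/d[:,2])[:,None]
def proj(im,P,s=None):
    C=np.linalg.inv(cam(im,s)); q=np.atleast_2d(P)@C[:3,:3].T+C[:3,3]
    K=np.array([[im['fx'],0,im['cx']],[0,im['fy'],im['cy']],[0,0,1.]])
    return cv2.projectPoints(q*[1,-1,-1],np.zeros(3),np.zeros(3),K,np.array(im['dist_coeffs']))[0].reshape(-1,2)
E
python3 - <<'E'
from h import *
s=arm.sense(); print(s)
for n in('top','scene'):
    im=arm.get_image(n); pickle.dump(im,open(n+'.pkl','wb')); cv2.imwrite(f'pics/{n}0.png',im['pixels'][...,::-1]); print(cam(im)[:3,3])
E
```

```text
{'t': 0.0, 'joints': array([-1.15471134,  0.7070777 , -0.02763111,  1.48499736,  0.02200999,
        0.95091387, -0.07548777]), 'joint_velocities': array([-0.00098654,  0.00020523, -0.00017   , -0.00043918,  0.00040341,
        0.00046051,  0.00057028]), 'joint_efforts': array([ 3.58325460e-04, -8.83217525e+01,  1.23463612e+00, -2.36157918e+01,
        1.68488617e-02,  6.48720888e-03, -3.34329786e-05]), 'tcp_pos': array([0.25400742, 0.51555584, 0.23084226]), 'tool_rot': array([ 2.26884959e-01,  9.73921412e-01, -5.36174561e-04, -1.07064902e-04]), 'wrist_force': array([0.70608111, 0.00714863, 0.77384949]), 'wrist_torque': array([0.01997758, 0.01839803, 0.00702941]), 'finger_gap': 0.997660778623077}
[0.41895483 0.02566641 1.21991016]
[0.97034302 0.30097759 0.783831  ]
```

View pics/top0.png

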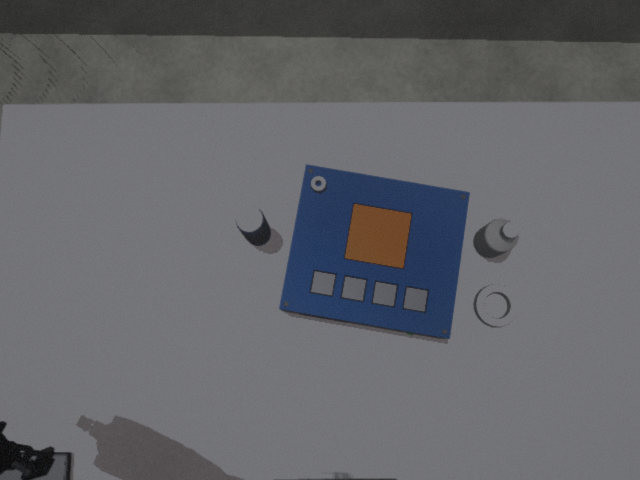

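View pics/scene0.png

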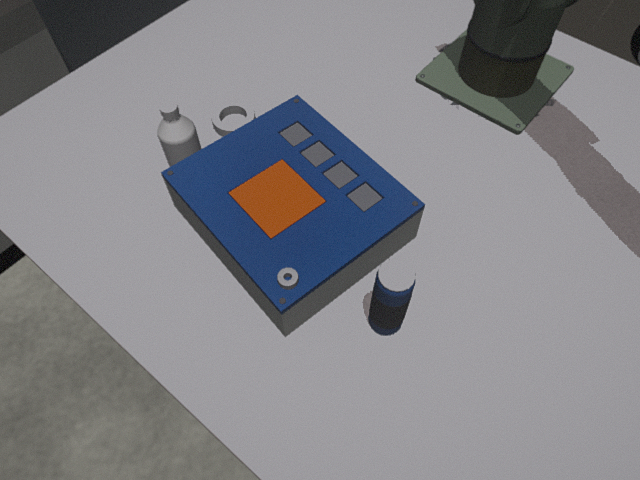

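The top view shows the four grey pads at about (323,284), (354,289), (385,294) and (416,299), the hatch at (378,236) and the roller at (318,184). The can is on the left (+y); the bottle and roll are on the right. Next I'll measure the pads and hatch across both views.

Run:
```python
from h import *
out={}
for n in('top','scene'):
    im=pickle.load(open(n+'.pkl','rb')); p=im['pixels']; hsv=cv2.cvtColor(p,cv2.COLOR_RGB2HSV)
    org=cv2.inRange(hsv,(5,150,60),(22,255,255)); blue=cv2.inRange(hsv,(100,120,40),(125,255,255))
    cs=lambda m,mode:cv2.findContours(m,mode,cv2.CHAIN_APPROX_NONE)[0]
    c=lambda k:(lambda m:np.array([m['m10']/m['m00'],m['m01']/m['m00']]))(cv2.moments(k))
    h=max(cs(org,cv2.RETR_EXTERNAL),key=cv2.contourArea)
    B=max(cs(blue,cv2.RETR_EXTERNAL),key=cv2.contourArea)
    fill=np.zeros_like(org); cv2.drawContours(fill,[cv2.convexHull(B)],-1,255,-1)
    g=cv2.bitwise_and(fill,255-cv2.bitwise_or(org,blue)); g=cv2.bitwise_and(g,cv2.inRange(hsv,(0,0,70),(180,110,255)))
    g=cv2.morphologyEx(g,cv2.MORPH_OPEN,np.ones((5,5)))
    P=[c(k) for k in cs(g,cv2.RETR_EXTERNAL) if 200<cv2.contourArea(k)<1200]
    print(n,c(h),np.round(P,1).tolist(), [cv2.contourArea(k) for k in cs(g,cv2.RETR_EXTERNAL)])
    out[n]=(im,c(h),P)
def tri(a,b):
    o1,d1=ray(out['top'][0],a);o2,d2=ray(out['scene'][0],b)
    A=np.c_[d1[0],-d2[0]];t=np.linalg.lstsq(A,o2-o1,rcond=None)[0]
    x,y=o1+t[0]*d1[0],o2+t[1]*d2[0]; return (x+y)/2,np.linalg.norm(x-y)
print('hatch',tri(out['top'][1],out['scene'][1]))
for a in out['top'][2]:
    w=onplane(out['top'][0],[a],.098)[0]
    e=proj(out['scene'][0],w)[0]
    b=min(out['scene'][2],key=lambda q:np.linalg.norm(q-e)); print(a,w,np.round(e-b,1),tri(a,b))
```

```text
top [378.15026962 235.68520964] [[415.1, 299.0], [384.3, 293.7], [353.4, 288.1], [322.8, 282.9]] [402.5, 400.0, 394.0, 402.5, 150.0]
scene [276.3812459  197.93569399] [[287.2, 276.4], [364.4, 197.0], [339.8, 174.8], [316.8, 154.0], [294.9, 134.1]] [20.0, 308.0, 493.5, 450.0, 415.5, 374.0]
hatch (array([ 0.61983769, -0.09171498,  0.09405062]), np.float64(0.0008088805029250287))
[415.06542443 298.97101449] [ 0.4915616  -0.16211998  0.098     ] [ 0.2 -0.8] (array([ 0.49173748, -0.16253433,  0.09587142]), np.float64(0.0001368462504514947))
[384.28416667 293.67375   ] [ 0.50245016 -0.1012811   0.098     ] [ 0. -1.] (array([ 0.5025791 , -0.10147163,  0.09531796]), np.float64(0.00026404400620206236))
[353.41751269 288.10279188] [ 0.5138968  -0.04017512  0.098     ] [-0.  -0.9] (array([ 0.51399786, -0.04016251,  0.09583116]), np.float64(0.00032338532059712836))
[322.78302277 282.86501035] [0.52469501 0.02060272 0.098     ] [-0.3 -1.1] (array([0.5247333 , 0.02095948, 0.09545815]), np.float64(0.0008383029775003451))
```

Heights, the 62 mm pitch and the 114 mm hatch offset all check out; yaw is about -10.3°. Moving to above pad 1 with the fingers shut.

Call:
move_arm --pt "0 0 0.28 0.135 -0.24 0 0" --pt "0 0 0.28 0.135 -0.24 0 0" --pt "0 0 0.28 0.135 -0.24 0 0" --pt "0 0 0.28 0.135 -0.24 0 0" --pt "0 0 0.28 0.135 -0.24 0 0"

```text
t: 0.6
tcp_pos: [0.3772, 0.296, 0.2312]
tool_rot: [0.089, 0.996, -0.0, -0.0]
wrist_force: [1.2, -0.1, -0.3]
finger_gap: 0.143
```

Call:
move_arm --pt "0 0 0 0.136 -0.255 0 0" --pt "0 0 0 0.136 -0.255 0 0" --pt "0 0 0 0.136 -0.255 0 0" --pt "0 0 0 0.136 -0.255 0 0" --pt "0 0 0 0.136 -0.255 0 0"

```text
t: 1.1
tcp_pos: [0.4949, 0.0752, 0.2312]
tool_rot: [0.089, 0.996, -0.0, -0.0]
wrist_force: [1.0, 0.6, 1.3]
finger_gap: 0.001
```

Call:
move_arm --pt "0 0 0 0 0 0 0" --pt "0 0 0 0 0 0 0"

```text
t: 1.3
tcp_pos: [0.4944, 0.0764, 0.231]
tool_rot: [0.09, 0.996, -0.0, -0.0]
wrist_force: [-0.4, 1.4, -0.1]
finger_gap: -0.0
```

Call:
move_arm --pt "0 0 0 0.0305 -0.0555 0 0" --pt "0 0 0 0.0305 -0.0555 0 0" --pt "0 0 0 0.0305 -0.0555 -0.05 0" --pt "0 0 0 0.0305 -0.0555 -0.1 0" --pt "0 0 0 0.0305 -0.0555 -0.12 0"

```text
t: 1.8
tcp_pos: [0.523, 0.0229, 0.1078]
tool_rot: [0.088, 0.996, -0.0, -0.002]
wrist_force: [1.0, -0.0, 0.5]
finger_gap: 0.003
```

Call:
move_arm --pt "0 0 0 0 0 0 0" --pt "0 0 0 0 0 0 0"

```text
t: 2.0
tcp_pos: [0.525, 0.0226, 0.1121]
tool_rot: [0.088, 0.996, 0.0, 0.0]
wrist_force: [-0.6, -0.1, 0.7]
finger_gap: 0.003
```

Run:
```python
from h import *
s=arm.sense(); im=arm.get_image('scene'); print(s['tcp_pos'],s['wrist_force'],proj(im,s['tcp_pos']))
u,v=map(int,proj(im,s['tcp_pos'])[0]); c=im['pixels'][max(v-110,0):v+110,u-150:u+150]
cv2.imwrite('pics/s1.png',cv2.resize(c,None,fx=2.5,fy=2.5)[...,::-1])
```

```text
[0.52498582 0.02262326 0.1120673 ] [-0.59451207 -0.1452486   0.66897722] [[365.53874617 191.403916  ]]
```

View pics/s1.png

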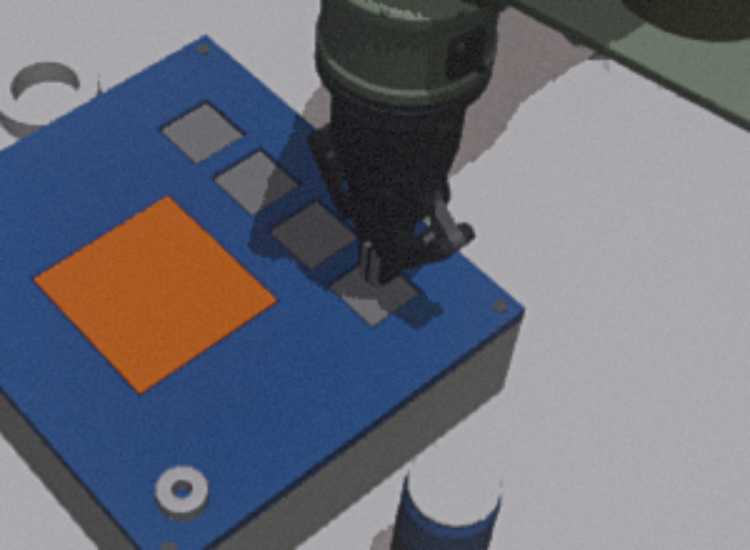

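The tip is centred over pad 1. Now feeling downwards.

Call:
move_arm --pt "0 0 0 0 0 -0.004 0" --pt "0 0 0 0 -0.001 -0.008 0" --pt "0 0 0 0 -0.001 -0.011 0" --pt "0 0 0 0 -0.001 -0.013 0" --pt "0 0 0 0 -0.001 -0.013 0"

```text
t: 2.55
tcp_pos: [0.5248, 0.0208, 0.0982]
tool_rot: [0.089, 0.996, -0.0, -0.0]
wrist_force: [-0.3, 0.5, 0.2]
finger_gap: 0.0
```

Call:
move_arm --pt "0 0 0 0 0 -0.001 0" --pt "0 0 0 0 0 -0.001 0"

```text
t: 2.75
tcp_pos: [0.5249, 0.0208, 0.098]
tool_rot: [0.089, 0.996, -0.0, 0.0]
wrist_force: [-4.6, -0.1, 18.8]
finger_gap: 0.001
```

Pad 1 is rigid: 19 N at z = 0.098 with no travel. Lifting and moving to pad 2.

Call:
move_arm --pt "0 0 0 0 0 0.015 0" --pt "0 0 0 -0.0055 -0.0305 0.015 0" --pt "0 0 0 -0.011 -0.061 0.015 0" --pt "0 0 0 -0.011 -0.061 0.012 0" --pt "0 0 0 -0.011 -0.061 0.006 0"

```text
t: 3.25
tcp_pos: [0.5141, -0.0404, 0.1033]
tool_rot: [0.089, 0.996, 0.0, 0.0]
wrist_force: [-0.2, 1.4, -0.6]
finger_gap: -0.004
```

Call:
move_arm --pt "0 0 0 0 0 -0.002 0" --pt "0 0 0 0 0 -0.004 0" --pt "0 0 0 0 0 -0.005 0" --pt "0 0 0 0 0 -0.006 0" --pt "0 0 0 0 0 -0.006 0"

```text
t: 3.75
tcp_pos: [0.5139, -0.0396, 0.098]
tool_rot: [0.088, 0.996, 0.0, 0.0]
wrist_force: [-4.5, 2.2, 19.4]
finger_gap: 0.001
```

Pad 2 is rigid too (19 N, no travel). On to pad 3.

Call:
move_arm --pt "0 0 0 0 0 0.015 0" --pt "0 0 0 -0.0055 -0.0305 0.015 0" --pt "0 0 0 -0.011 -0.061 0.015 0" --pt "0 0 0 -0.011 -0.061 0.012 0" --pt "0 0 0 -0.011 -0.061 0.006 0"

```text
t: 4.25
tcp_pos: [0.5031, -0.1012, 0.1033]
tool_rot: [0.089, 0.996, 0.0, 0.0]
wrist_force: [-0.1, 0.7, -0.5]
finger_gap: -0.0
```

Call:
move_arm --pt "0 0 0 0 0 -0.002 0" --pt "0 0 0 0 0 -0.004 0" --pt "0 0 0 0 0 -0.005 0" --pt "0 0 0 0 0 -0.006 0" --pt "0 0 0 0 0 -0.006 0"

```text
t: 4.75
tcp_pos: [0.503, -0.1007, 0.0974]
tool_rot: [0.088, 0.996, 0.0, 0.0]
wrist_force: [-0.6, 1.5, 2.2]
finger_gap: -0.002
```

Pad 3 gives: only 2 N at z = 0.0974. Pressing it right down.

Call:
move_arm --pt "0 0 0 0 0 -0.002 0" --pt "0 0 0 0 0 -0.004 0" --pt "0 0 0 0 0 -0.0055 0" --pt "0 0 0 0 0 -0.006 0" --pt "0 0 0 0 0 -0.006 0"

```text
t: 5.25
tcp_pos: [0.503, -0.101, 0.0919]
tool_rot: [0.089, 0.996, -0.0, 0.0]
wrist_force: [-3.1, 5.1, 18.8]
finger_gap: -0.001
```

Call:
move_arm --pt "0 0 0 0 0 0 0" --pt "0 0 0 0 0 0 0"

```text
t: 5.45
tcp_pos: [0.503, -0.101, 0.0919]
tool_rot: [0.089, 0.996, 0.0, 0.0]
wrist_force: [-3.1, 3.1, 18.9]
finger_gap: -0.003
```

The catch is fully down at z = 0.092. Lifting straight up and backing off towards the robot while the hatch swings open.

Call:
move_arm --pt "0 0 0 0 0 0.05 0" --pt "0 0 0 -0.03 0.005 0.1 0" --pt "0 0 0 -0.06 0.01 0.14 0" --pt "0 0 0 -0.06 0.01 0.14 0" --pt "0 0 0 -0.06 0.01 0.14 0"

```text
t: 5.95
tcp_pos: [0.4429, -0.0917, 0.2323]
tool_rot: [0.089, 0.996, -0.0, 0.001]
wrist_force: [0.3, -0.2, -0.2]
finger_gap: -0.0
```

Call:
move_arm --pt "0 0 0 0 0 0 0" --pt "0 0 0 0 0 0 0" --pt "0 0 0 0 0 0 0" --pt "0 0 0 0 0 0 0" --pt "0 0 0 0 0 0 0"

```text
t: 6.45
tcp_pos: [0.4429, -0.0912, 0.2309]
tool_rot: [0.089, 0.996, 0.0, -0.0]
wrist_force: [0.5, -0.5, 0.2]
finger_gap: -0.005
```

Call:
move_arm --pt "0 0 0 0 0 0 0" --pt "0 0 0 0 0 0 0" --pt "0 0 0 0 0 0 0" --pt "0 0 0 0 0 0 0" --pt "0 0 0 0 0 0 0"

```text
t: 6.95
tcp_pos: [0.4428, -0.0912, 0.2313]
tool_rot: [0.089, 0.996, -0.0, 0.0]
wrist_force: [1.0, 0.4, -0.4]
finger_gap: -0.005
```

Call:
move_arm --pt "0 0 0 0 0 0 0" --pt "0 0 0 0 0 0 0" --pt "0 0 0 0 0 0 0" --pt "0 0 0 0 0 0 0" --pt "0 0 0 0 0 0 0"

```text
t: 7.45
tcp_pos: [0.4428, -0.0912, 0.2313]
tool_rot: [0.089, 0.996, -0.0, 0.0]
wrist_force: [-0.3, 0.9, -0.1]
finger_gap: 0.001
```

Run:
```python
from h import *
print(arm.sense()['tcp_pos'])
L=[]
for n in('top','scene','wrist'):
    s=arm.sense(); im=arm.get_image(n); pickle.dump((im,s),open(n+'1.pkl','wb')); p=im['pixels']
    L.append(cv2.resize(p,(400,300)))
    hsv=cv2.cvtColor(p,cv2.COLOR_RGB2HSV); g=cv2.inRange(hsv,(40,90,30),(90,255,255))
    for k in cv2.findContours(g,0,1)[0]:
        if cv2.contourArea(k)>60:
            m=cv2.moments(k); uv=[m['m10']/m['m00'],m['m01']/m['m00']]
            print(n,uv,cv2.contourArea(k),cv2.boundingRect(k),onplane(im,[uv],.083,s))
L.append(L[0]*0)
cv2.imwrite('pics/m2.png',np.vstack([np.hstack(L[:2]),np.hstack(L[2:])])[...,::-1])
```

```text
[ 0.44283882 -0.09119955  0.23127757]
top [371.9596651445966, 243.12937595129372] 219.0 (363, 235, 18, 18) [[ 0.60669963 -0.08023704  0.083     ]]
scene [287.1985138004246, 201.37738853503186] 314.0 (277, 192, 22, 20) [[ 0.60768339 -0.07861382  0.083     ]]
```

View pics/m2.png

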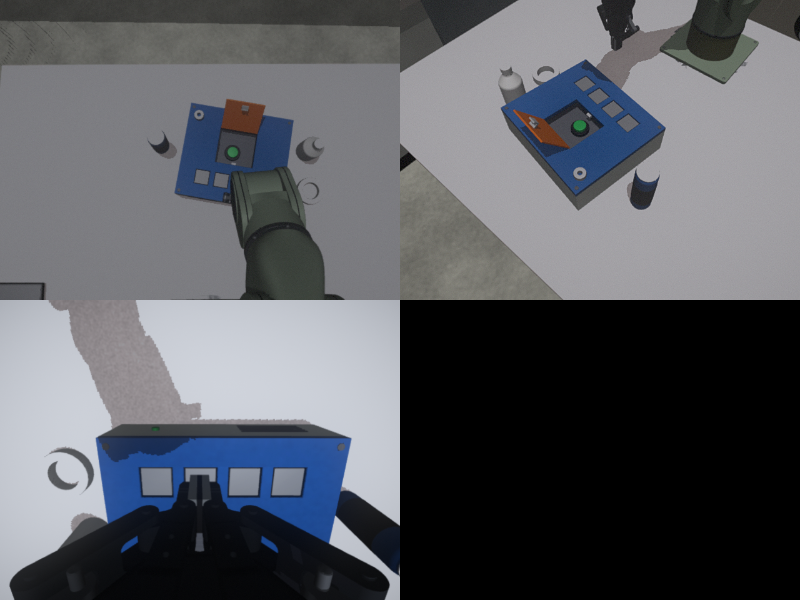

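The hatch stands open past vertical. The green button is at (0.607, -0.079) in both views, 2 mm apart, with its top at z ≈ 0.083. Moving over it and descending.

Call:
move_arm --pt "0 0 0 0.05 0.004 0 0" --pt "0 0 0 0.1 0.007 0 0" --pt "0 0 0 0.145 0.01 0 0" --pt "0 0 0 0.164 0.0115 0 0" --pt "0 0 0 0.164 0.0115 0 0"

```text
t: 8.1
tcp_pos: [0.6083, -0.079, 0.2301]
tool_rot: [0.088, 0.996, 0.0, -0.0]
wrist_force: [-0.8, -0.5, 0.3]
finger_gap: -0.001
```

Call:
move_arm --pt "0 0 0 0 0 -0.04 0" --pt "0 0 0 0 0 -0.08 0" --pt "0 0 0 0 0 -0.11 0" --pt "0 0 0 0 0 -0.125 0" --pt "0 0 0 0 0 -0.125 0"

```text
t: 8.6
tcp_pos: [0.6055, -0.0798, 0.1046]
tool_rot: [0.089, 0.996, -0.0, -0.002]
wrist_force: [-0.2, 0.4, 1.1]
finger_gap: 0.003
```

Run:
```python
from h import *
s=arm.sense(); im=arm.get_image('scene'); print(s['tcp_pos'],s['wrist_force'],proj(im,s['tcp_pos']))
c=im['pixels'][60:330,120:480]
cv2.imwrite('pics/s3.png',cv2.resize(c,None,fx=2.2,fy=2.2)[...,::-1])
```

```text
[ 0.60547458 -0.07976828  0.10460416] [-0.16587261  0.40695145  1.07752327] [[286.81185753 192.41323974]]
```

View pics/s3.png

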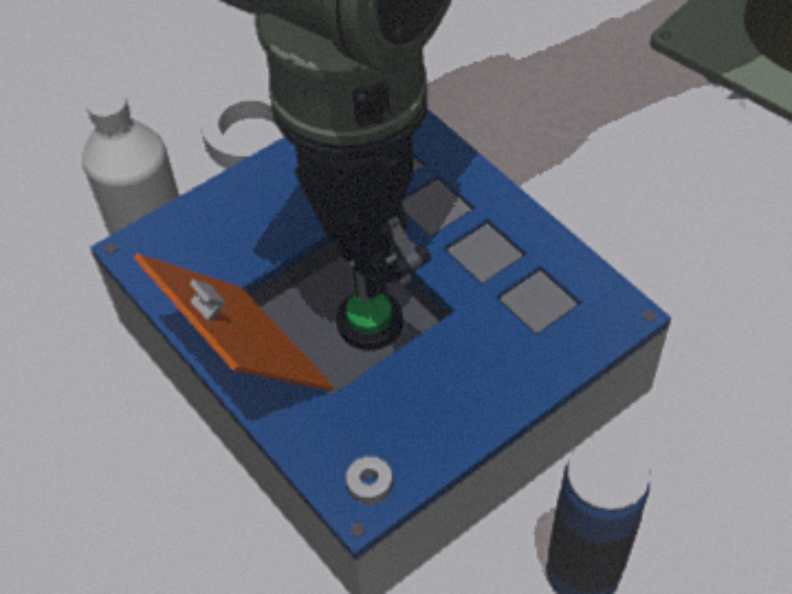

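The fingertips are over the button, the hatch is clear, and the roller, can and bottle look undisturbed. Pressing.

Call:
move_arm --pt "0 0 0 0 0 -0.01 0" --pt "0 0 0 0 0 -0.018 0" --pt "0 0 0 0 0 -0.023 0" --pt "0 0 0 0 0 -0.025 0" --pt "0 0 0 0 0 -0.025 0"

```text
t: 9.15
tcp_pos: [0.6069, -0.0798, 0.0814]
tool_rot: [0.089, 0.996, -0.0, 0.0]
wrist_force: [-1.4, -0.2, 4.5]
finger_gap: 0.001
```

Call:
move_arm --pt "0 0 0 0 0 -0.002 0" --pt "0 0 0 0 0 -0.004 0" --pt "0 0 0 0 0 -0.005 0" --pt "0 0 0 0 0 -0.005 0"

```text
t: 9.55
tcp_pos: [0.6072, -0.0798, 0.08]
tool_rot: [0.089, 0.996, -0.0, 0.001]
wrist_force: [-20.4, 2.4, 65.2]
finger_gap: 0.004
```

It stopped at z = 0.080 with 65 N, short of the expected 0.077. The contact moment should show where it is touching.

Run:
```python
from h import *
s=arm.sense(); print(s['wrist_force'],s['wrist_torque'],s['tcp_pos'],arm.hold_point_z)
im=arm.get_image('scene'); c=im['pixels'][130:260,210:370]
cv2.imwrite('pics/s4.png',cv2.resize(c,None,fx=5,fy=4.6,interpolation=cv2.INTER_CUBIC)[...,::-1])
im=arm.get_image('wrist'); cv2.imwrite('pics/w4.png',im['pixels'][...,::-1]); print(np.round(im['tool_from_camera'],3))
```

```text
[-20.44637826   2.36583928  65.15282205] [0.34610236 4.53956258 0.0423923 ] [ 0.60724528 -0.07981008  0.08001163] 0.0187
[[-0.001  0.958  0.286  0.073]
 [ 1.     0.001  0.001  0.001]
 [ 0.     0.286 -0.958 -0.142]
 [ 0.     0.     0.     1.   ]]
```

Call:
move_arm --pt "0 0 0 0 0 0.005 0" --pt "0 0 0 0 0 0.005 0"

```text
t: 9.85
tcp_pos: [0.6071, -0.0798, 0.0825]
tool_rot: [0.089, 0.996, -0.0, 0.001]
wrist_force: [0.3, -0.9, 3.9]
finger_gap: 0.004
```

Run:
```python
from h import *
s=arm.sense(); print(s['wrist_force'],s['wrist_torque'],s['tcp_pos'])
```

```text
[ 0.28733147 -0.89038575  3.87085566] [-0.07022204  0.0103713  -0.03011324] [ 0.60707855 -0.07981831  0.08245213]
```

View pics/s4.png

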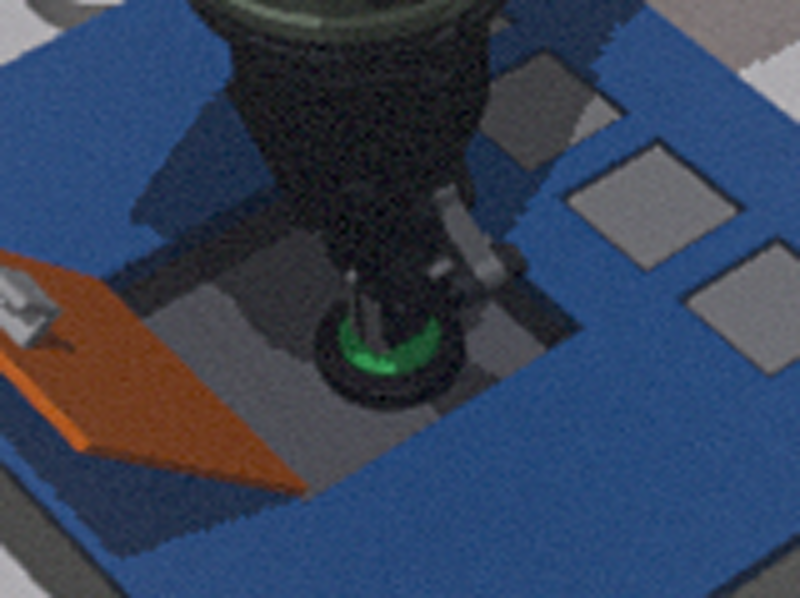

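View pics/w4.png

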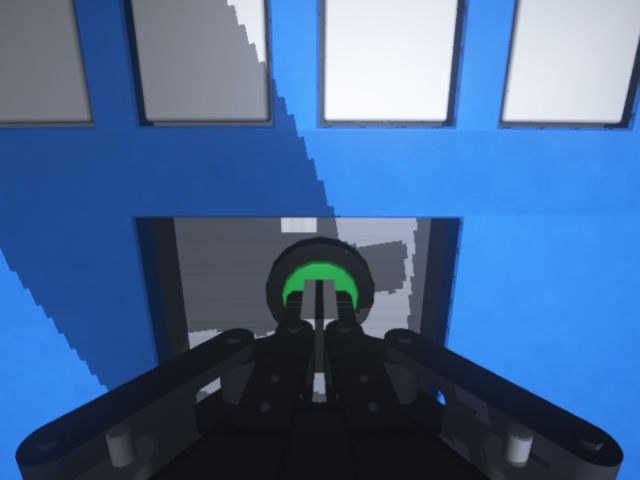

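The moment fits contact at the tip, so either the button bottomed out (its top starting higher than expected) or the tip caught on the dark collar. I'll measure the force profile while lifting.

Call:
move_arm --pt "0 0 0 0 0 0.001 0" --pt "0 0 0 0 0 0.001 0"

```text
t: 10.05
tcp_pos: [0.607, -0.0798, 0.0825]
tool_rot: [0.089, 0.996, -0.0, 0.0]
wrist_force: [1.3, -0.3, 4.1]
finger_gap: -0.0
```

Call:
move_arm --pt "0 0 0 0 0 0.001 0" --pt "0 0 0 0 0 0.001 0"

```text
t: 10.25
tcp_pos: [0.6071, -0.0798, 0.0834]
tool_rot: [0.089, 0.996, -0.0, 0.0]
wrist_force: [2.0, -0.7, 2.7]
finger_gap: -0.001
```

Call:
move_arm --pt "0 0 0 0 0 0.001 0" --pt "0 0 0 0 0 0.001 0"

```text
t: 10.45
tcp_pos: [0.6069, -0.0797, 0.0843]
tool_rot: [0.089, 0.996, -0.0, 0.0]
wrist_force: [1.4, -1.8, 2.9]
finger_gap: -0.004
```

Call:
move_arm --pt "0 0 0 0 0 0.001 0" --pt "0 0 0 0 0 0.001 0"

```text
t: 10.65
tcp_pos: [0.6068, -0.0797, 0.0853]
tool_rot: [0.089, 0.996, -0.0, -0.0]
wrist_force: [1.9, -1.1, 2.3]
finger_gap: -0.001
```

Run:
```python
from h import *
f=[]
for i in range(6):
    s=arm.sense(); f.append(s['wrist_force'][2]); im=arm.get_image('wrist')
print(s['tcp_pos'],np.round(f,1))
s=arm.sense(); pickle.dump((im,s),open('w5.pkl','wb'))
hsv=cv2.cvtColor(im['pixels'],cv2.COLOR_RGB2HSV); g=cv2.inRange(hsv,(40,100,40),(85,255,255))
k=max(cv2.findContours(g,0,1)[0],key=cv2.contourArea)
for z in(.083,.086):
    P=onplane(im,cv2.convexHull(k).reshape(-1,2),z,s)[:,:2]
    # outline points visible: fit a circle robustly (r=18 mm) 
    from scipy.optimize import least_squares
    hull=P; q=least_squares(lambda c:np.hypot(*(hull-c[:2]).T)-c[2],[.607,-.08,.018],loss='soft_l1',f_scale=.0005).x
    q2=least_squares(lambda c:np.hypot(*(hull-c[:2]).T)-.018,[.607,-.08],loss='soft_l1',f_scale=.0005).x
    print(z,q,q2,P.min(0),P.max(0))
print('tcp px',proj(im,s['tcp_pos'],s),cv2.boundingRect(k))
```

```text
[ 0.60679339 -0.07967939  0.08519938] [2.3 2.6 2.9 2.4 1.7 2.7]
0.083 [ 0.60524582 -0.0786447   0.01786644] [ 0.60535242 -0.07868042] [ 0.58703918 -0.09655762] [ 0.61604787 -0.06112317]
0.086 [ 0.60378505 -0.07838716  0.0174941 ] [ 0.60421188 -0.07857684] [ 0.58595773 -0.09592672] [ 0.61436201 -0.06123056]
tcp px [[318.013884   298.92229986]] (282, 257, 77, 53)
```

There is still about 2.4 N at 0.085, so the button's top looks nearer 0.086. That would make the stop at 0.080 a full 6 mm travel. Confirming where contact is lost.

Call:
move_arm --pt "0 0 0 0 0 0.001 0" --pt "0 0 0 0 0 0.001 0"

```text
t: 11.15
tcp_pos: [0.6067, -0.0797, 0.0863]
tool_rot: [0.089, 0.996, -0.0, -0.0]
wrist_force: [0.3, -0.6, 1.7]
finger_gap: -0.001
```

Run:
```python
from h import *
f=[]
for i in range(6):
    s=arm.sense(); f.append(s['wrist_force'][2]); im=arm.get_image('wrist')
print(s['tcp_pos'],np.round(f,1))
```

```text
[ 0.60675919 -0.07964798  0.08621685] [1.7 2.5 2.  1.4 1.2 0.1]
```

Call:
move_arm --pt "0 0 0 0 0 0.001 0" --pt "0 0 0 0 0 0.001 0"

```text
t: 11.65
tcp_pos: [0.6067, -0.0797, 0.0873]
tool_rot: [0.089, 0.996, -0.0, -0.0]
wrist_force: [-0.5, 0.2, 0.4]
finger_gap: -0.002
```

Run:
```python
from h import *
f=[]
for i in range(6):
    s=arm.sense(); f.append(s['wrist_force'][2]); im=arm.get_image('wrist')
print(s['tcp_pos'],np.round(f,1))
```

```text
[ 0.60669721 -0.07971575  0.08716949] [0.4 0.2 0.8 0.8 0.8 0.1]
```

The spring force acts from about 0.0863 (onset near 2 N) to a hard stop at 0.080 (about 5 N). That is the full 6 mm, so the press was complete and the button is released. Retreating up, then back.

Call:
move_arm --pt "0 0 0 0 0 0.04 0" --pt "0 0 0 0 0 0.085 0" --pt "0 0 0 0 0 0.13 0" --pt "0 0 0 -0.02 0 0.16 0" --pt "0 0 0 -0.05 0 0.17 0"

```text
t: 12.45
tcp_pos: [0.5574, -0.0795, 0.2597]
tool_rot: [0.089, 0.996, 0.0, 0.002]
wrist_force: [0.0, 0.4, -0.7]
finger_gap: -0.0
```

Call:
move_arm --pt "0 0 0 -0.05 0 0 0" --pt "0 0 0 -0.1 0 0 0" --pt "0 0 0 -0.11 0 0 0" --pt "0 0 0 -0.11 0 0 0" --pt "0 0 0 -0.11 0 0 0"

```text
t: 12.95
tcp_pos: [0.4477, -0.0797, 0.2574]
tool_rot: [0.089, 0.996, 0.0, 0.0]
wrist_force: [0.8, -0.3, 0.5]
finger_gap: -0.001
```

Run:
```python
from h import *
s=arm.sense(); print(s['t'],s['tcp_pos'],s['wrist_force'],abs(s['joint_velocities']).max())
im=arm.get_image('scene'); t=arm.get_image('top')
cv2.imwrite('pics/f.png',np.hstack([cv2.resize(t['pixels'][100:400,200:560],(400,333)),cv2.resize(im['pixels'][50:400,120:500],(400,333))])[...,::-1])
# compare loose things with the first pictures
for n,i in(('top',t),('scene',im)):
    d=cv2.absdiff(cv2.GaussianBlur(i['pixels'],(5,5),0),cv2.GaussianBlur(pickle.load(open(n+'.pkl','rb'))['pixels'],(5,5),0)).max(2)
    for nm,x,y in dict(top=[('can',254,227),('bottle',498,238),('roll',493,305),('roller',318,184)],scene=[('can',390,300),('bottle',178,135),('roll',232,120),('roller',287,277)])[n]:
        print(n,nm,d[y-18:y+18,x-18:x+18].mean().round(1))
```

```text
12.95 [ 0.44774602 -0.07970549  0.25743006] [ 0.79131693 -0.29281007  0.45000381] 0.01567850984538019
top can 6.6
top bottle 6.3
top roll 7.8
top roller 6.4
scene can 2.5
scene bottle 3.7
scene roll 3.7
scene roller 3.3
```

View pics/f.png

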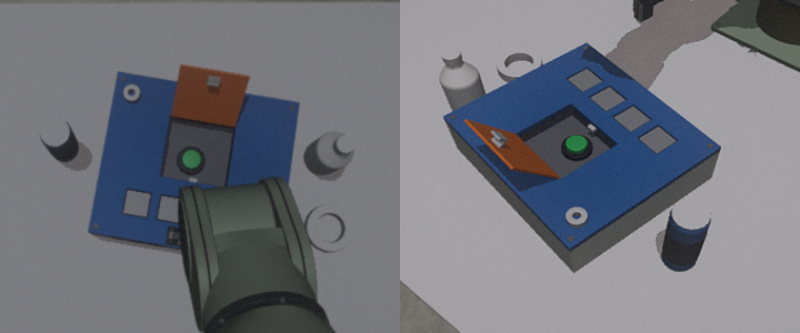

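The hatch stands open, the button is back up, the loose items are unmoved and the arm is clear. Handing in.

```bash
python3 -c "
from workcell import arm
print(arm.finish_job())"
```

```text
the job is handed in; nothing more can be done
None
```

The job is done and handed in at about 13 s of robot time. No verdict was reported, so these are my own checks.

- **Finding the catch:** I pressed the pads in order. Pads 1 and 2 were rigid (19 N at z = 0.098, no travel). Pad 3 gave at about 2 N, and pressed down to z = 0.092 it let the hatch spring open. I did not need to press pad 4.
- **Pressing reset:** I pressed the green button to its hard stop and lifted off.
- **Final pictures:** The hatch stands open and the button is up. The can, bottle, roll and roller match their first pictures, and the arm is clear of everything.

**Did not match the text:**
- **Button height:** The button's top came out near z = 0.086, not the 0.083 the text gives. I judged the press complete from the force: spring-like from 0.0863 (about 2 N) to about 4.5 N near the stop at 0.080, roughly 6 mm of travel.
- **Peak force:** The fingertips briefly pressed with about 65 N at that stop. That is below the 120 N wrist limit. The measured moment fits contact at the fingertips, not the gripper's body, which has a 40 N limit.

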